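Hang the meter carrier on the rail and slide it over the sample

TASK

Hook the red carrier that holds the white meter onto the steel rail at the yellow band and let go of it, so that it hangs freely. Then slide it along the rail, without lifting it off, until its hook sits centred on the green band above the sample glass, with some green showing on both sides, and leave it hanging there. Keep the carrier upright all the time and do not disturb the other things on the bench.

Things in the scene. Friction and masses are not known exactly. Their poses are not given: they have to be found in the camera images.
- carrier_tab (a point): Centre of the red carrier's grip tab, its highest part: an upright plate 12 mm thick (x), 36 mm wide (y), 48 mm high, from 162 to 210 mm above the foot's underside, centre at 186 mm, directly above the hook. Axes: z up, y along the width (parallel to the rail once hung), x towards the hook's open side, at first roughly away from the robot.
- carrier_hook (a point): Point in the hook where the rail's axis lies once hung: 147 mm above the foot's underside, 39 mm straight below the tab's centre, same axes. The hook is 36 mm wide (y): a crown on top (x -18 to +17, height 154 to 162 mm; its flat underside bears on the rail), a back leg (x -18 to -10) down to the shoulder, and in front a tip (x +10 to +17) that reaches down to 136 mm.
- carrier_shoulder (a point): Centre of the top of the carrier's shoulder, 44 mm deep (x), 64 mm wide (y), 102 mm above the foot's underside, same axes. It lies under the hook, so the rail enters only from the +x side through the 34 mm high gap between shoulder (102 mm) and hook tip (136 mm); then the carrier is lowered until the crown rests on the rail.
- carrier: The whole red carrier with its white, blue-faced meter, about 0.22 kg, 210 mm tall, standing loose on its 56 (x) by 64 (y) mm foot; origin at the centre of the foot's underside, same axes. Once hung it can be pushed on the flat sides of tab and crown (y +18 or -18 mm); pushed low, just above the rail, it slides without tipping and stops when the pushing stops.
- rail_mid (a point): Middle of the axis of the fixed steel rail: a level round bar, 14 mm in diameter, 500 mm long, axis 235 mm above the bench. y runs along it, x across it, roughly away from the robot. Posts hold it from below 235 mm to either side of the middle, with black clamp blocks reaching 15 mm above the axis; between them it is free. Place and yaw differ from run to run.
- green_band (a point): Centre, on the rail's axis, of the green band, 52 mm wide along the rail: the final place. A sample glass, 53 mm tall over the bench, is fixed below it (the hung carrier's foot is 88 mm above the bench). y runs along the rail. Green and yellow may change ends.
- yellow_band (a point): Centre, on the rail's axis, of the yellow band, 52 mm wide along the rail, 200 to 260 mm from the green one: where the carrier is to be hooked on. A flat yellow plate, 4 mm thick, lies on the bench below it.
- petri: empty glass dish, 84 mm wide, 16 mm tall, on the bench below the middle of the rail; origin at the centre of its underside
- reagent: amber jar with a blue cap, 44 mm wide, 85 mm tall, behind the rail; origin at the centre of its underside
- buffer: white jar with a red cap, 44 mm wide, 85 mm tall, behind the rail; origin at the centre of its underside
- meter2: a second white meter with a blue face lying on the bench to the right (-y), 140 x 66 x 24 mm; origin at the centre of its underside
- spatula: small steel spatula with a handle, 170 mm long, lying on the bench to the left (+y); origin at its underside
- beaker: empty glass beaker, 64 mm wide, 85 mm tall, to the left (+y); origin at the centre of its underside
- cap: steel funnel cap, 44 mm wide, 22 mm tall, to the right (-y); origin at the centre of its underside

How it is judged (in metres and radians):
On the way, in this order (a step that is already met when the one before it is completed fails the run):
1. the carrier hangs from the rail, upright and untouched by the fingers, its hook within 26 mm of the centre of the yellow band (x of carrier_hook in the frame of rail_mid between -0.008 and 0.008 m and z of carrier_hook in the frame of rail_mid between -0.007 and 0.007 m and angle between carrier_hook's own z axis and vertical below 0.2 rad and contact force between the fingers and carrier below 0.05 N and y of carrier_hook in the frame of yellow_band between -0.026 and 0.026 m), for 0.2 s.
2. still hanging on the rail, the carrier passes between the bands (50 to 90 mm short of the green one) (x of carrier_hook in the frame of rail_mid between -0.008 and 0.008 m and z of carrier_hook in the frame of rail_mid between -0.007 and 0.007 m and angle between carrier_hook's own z axis and vertical below 0.2 rad and horizontal distance between carrier_hook and green_band between 0.05 and 0.09 m), for 0.02 s.
At the end, for the whole second after the job is handed in: The carrier hangs from the rail (hook point within 8 mm across and 7 mm in height of the rail's axis, tilted less than 0.2 rad), its hook centred within 8 mm of the middle of the green band along the rail, at rest (below 0.02 m/s) and not touched by the fingers (x of carrier_hook in the frame of rail_mid between -0.008 and 0.008 m and z of carrier_hook in the frame of rail_mid between -0.007 and 0.007 m and angle between carrier_hook's own z axis and vertical below 0.2 rad and contact force between the fingers and carrier below 0.05 N and y of carrier_hook in the frame of green_band between -0.008 and 0.008 m and linear speed of carrier below 0.02 m/s).
It fails at once if the carrier is tipped more than 0.6 rad from upright (angle between carrier_hook's own z axis and vertical above 0.6 rad).
It fails at once if the carrier is lifted off the rail, or lowered onto it, near the green band (hook 12 to 60 mm above its hung height, within 20 mm across the rail and 100 mm along it) (x of carrier_hook in the frame of green_band between -0.02 and 0.02 m and y of carrier_hook in the frame of green_band between -0.1 and 0.1 m and z of carrier_hook in the frame of green_band between 0.012 and 0.06 m).
It fails at once if another loose thing on the bench is moved by more than 20 mm (distance of any of petri, reagent, buffer, meter2, spatula, beaker, cap from where it was at the start of the episode above 0.02 m).
It also fails if it takes over 58 s, if anything falls off the work surface, if the arm or the gripper's body presses on something with over 40 N, if the wrist force passes 120 N, or if a joint passes its speed limit or range.

ROBOT

A 6-joint arm with a two-finger parallel gripper is mounted at the origin on the work surface. World frame = base frame: x ahead of the robot, y to its left, z up, the work surface at z = 0. Lengths are in m, angles in degrees, forces in N, time in s.
With the tool pointing down it reaches from about 0.35 to 0.875 m from the base axis. Payload 4.2 kg.
Tool frame: the origin (TCP) lies at the very end of the fingers, on their centre line; the grasp point (between the pads) lies 19 mm behind it (r.hold_point_z is the distance from the TCP to the grasp point, in m); z points along the fingers, y is the direction in which the jaws open and shut (so a half turn about z gives the same grasp; the last joint's range is limited). The gripper opens to 87 mm and grips with 3 to 60 N. Pads are 19 mm wide; open, the fingers measure 117 mm over their backs; the gripper's body (75 mm by 190 mm) begins 51 mm behind the grasp point.
Start: joints at [80.191, 22.042, 0.453, 0, -68.411, -14.817], TCP at [0.26, 0.568, 0.223] pointing down, gripper open.
Joint ranges: [-179.83, 179.83], [-69.29, 118.12], [-61.27, 80.66], [-181.25, 117.63], [-171.15, -9.14], [-177.46, 177.46]. Speed limits (degrees/s): [159.86, 159.86, 180, 180, 180, 180].

INTERFACE

Orientations are given as a 3x3 rotation matrix whose columns are the frame's x, y, z axes.
In Python, from station import r, cams, ticket gives the robot as it stands.
- The arm moves only by the tool drive_tool, never from a script. Its argument "deltas" is a list of rows, each an object of numbers: "dx", "dy", "dz": the shift along the tool's x, y, z in m; "wx", "wy", "wz": the turn, a rotation vector about the tool's x, y, z in degrees. A call has 1 to 20 rows; each row is the pose to reach, as a shift and turn from the pose commanded when the call began, along the tool's axes at that moment; what a row does not reach only later rows make up. A row lasts 1/10 s, in which the tool goes at most 50 mm and 8.59 degrees, less where a joint would pass 70% of its speed; a pose out of reach is approached as far as the arm can. A call with a gripper value outside its range is refused whole. "gripper" is the opening, from 0 (shut) to 1 (fully open), set as the call begins (left out, the last holds). The fingers move at their own pace and stop on an object; the grip force is fixed at half the most. Time passes only in rows, so rows that repeat a pose let the fingers close. It gives the time, the measured TCP pose, the force and the opening at its end, in the units of the state.
- r.sense(): the state, without advancing time (a new reading comes with each control period).
- cams.capture(name): name is "scene" or "top" or "wrist"; returns the picture (400x640x3 uint8, red, green, blue); there is no depth.
- cams.camera_model(name): a dict with "intrinsics" (3x3 intrinsics, pixels), "extrinsics" (4x4, takes a point from world to camera coordinates); the wrist camera has in their place "T_tool_cam" (4x4, takes a point from camera to tool coordinates, whose origin is the TCP and whose axes are the flange's). Camera axes: x right, y down, z forward; pixel columns grow to the right and rows downward; lengths in m; the calibration is good to about 2 mm. A picture is of the moment at which its call begins: read the wrist's pose just before it. camera_model takes no time and is no camera call.
- ticket.finish_job(): hands the job in, once; it reports no verdict.
The state is a dict: "time_s": time; "joints": joint angles; "joint_velocities": joint speeds; "effort": joint torques, N m; "tcp_pos": TCP position; "ee_rot": TCP orientation; "wrist_force": force on the tool from outside, world axes, zero at the start; "moment": the same for the moment, N m; "gripper_width": opening from 0.0 (shut) to 1.0 (fully open).
Only numpy, scipy, OpenCV 4.12 (cv2) and the standard library are available. Lean on these libraries where they do the work, as an engineer would, in place of code of your own. Each camera call takes 0.05 s, during which the arm holds its last target.

## Working session

There is one attempt and no reset: what is moved stays moved. The work goes in short steps, Python scripts to look and compute and a tool call to move; the robot and the scene stay as the last step left them, time stands still between calls to the robot, and variables do not carry over. Pictures are saved under pics/ and viewed, and the job is handed in when it is done.

Besides the shell and the picture viewer there is one more tool, called after "Emit:" as name(argument=value, ...), one argument or row to a line, values as JSON. drive_tool: Moves the arm, as the interface text tells. Its arguments: {"type":"object","properties":{"deltas":{"type":"array","items":{"type":"object","properties":{"dx":{"type":"number"},"dy":{"type":"number"},"dz":{"type":"number"},"wx":{"type":"number"},"wy":{"type":"number"},"wz":{"type":"number"}}}},"gripper":{"type":"number"}},"required":["deltas"]}

```bash
ls; mkdir -p pics
python3 - <<'E'
from station import r,cams,ticket
import cv2
s=r.sense(); print(s, r.hold_point_z)
for n in ("scene","top","wrist"):
    print(n,cams.camera_model(n))
    cv2.imwrite(f"pics/{n}0.png",cams.capture(n)[:,:,::-1])
E
```

```text
pics
{'time_s': 0.0, 'joints': array([ 8.01924722e+01,  2.20927742e+01,  3.78485621e-01, -3.01273833e-02,
       -6.84120864e+01, -1.48156551e+01]), 'joint_velocities': array([-0.13018433, -0.020091  , -0.03162747,  0.08775351,  0.08960656,
       -0.05768349]), 'effort': array([ 1.12160615e-03, -3.90666068e+01,  1.87403083e+01,  4.21996325e+00,
        1.09042719e-02, -1.83983293e-04]), 'tcp_pos': array([0.26013784, 0.56760896, 0.22142663]), 'ee_rot': array([[ 9.08986791e-01, -4.16824038e-01, -8.57493385e-04],
       [-4.16824910e-01, -9.08984393e-01, -2.09009025e-03],
       [ 9.17517525e-05,  2.25728903e-03, -9.99997448e-01]]), 'wrist_force': array([0.26724756, 0.0788867 , 0.21144538]), 'moment': array([ 0.04857594, -0.03793615,  0.05269243]), 'gripper_width': 1.000269452995486} 0.0187
scene {'intrinsics': array([[403.86619799,   0.        , 316.12844911],
       [  0.        , 403.86619799, 200.57054767],
       [  0.        ,   0.        ,   1.        ]]), 'extrinsics': array([[ 0.91092943,  0.41239212, -0.0118458 , -0.51849836],
       [ 0.35189937, -0.79165404, -0.49945041, -0
[... 497 characters left out ...]
    [ 1.66624673e-01,  1.33877516e-04, -9.86020385e-01,
         9.59482377e-01],
       [ 0.00000000e+00,  0.00000000e+00,  0.00000000e+00,
         1.00000000e+00]])}
wrist {'intrinsics': array([[279.70592372,   0.        , 321.27348129],
       [  0.        , 279.70592372, 198.73724476],
       [  0.        ,   0.        ,   1.        ]]), 'T_tool_cam': array([[-5.96946434e-04, -9.57510571e-01, -2.88397556e-01,
         7.99971344e-02],
       [ 9.99999813e-01, -6.09441164e-04, -4.64635198e-05,
         4.93824623e-04],
       [-1.31272031e-04, -2.88397530e-01,  9.57510756e-01,
        -1.62697685e-01],
       [ 0.00000000e+00,  0.00000000e+00,  0.00000000e+00,
         1.00000000e+00]])}
```

View pics/scene0.png

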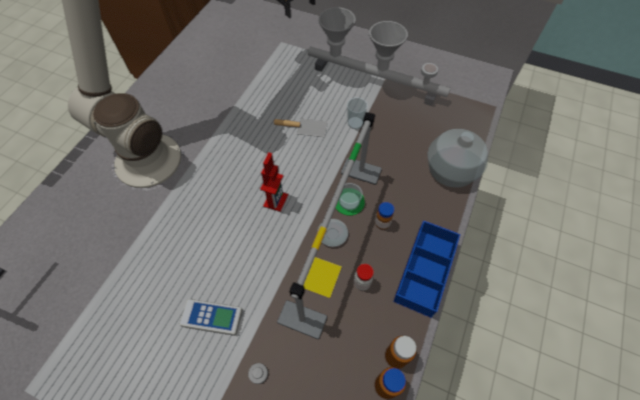

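View pics/top0.png

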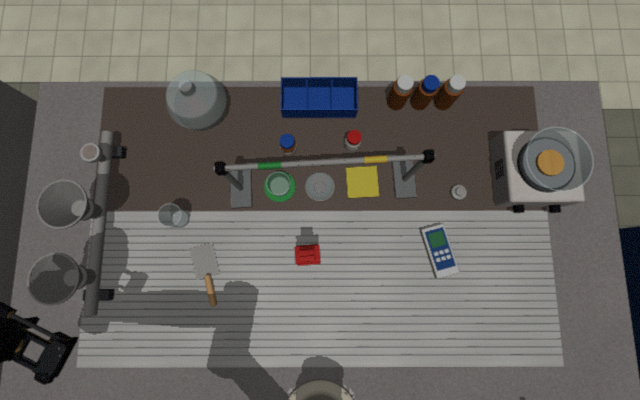

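View pics/wrist0.png

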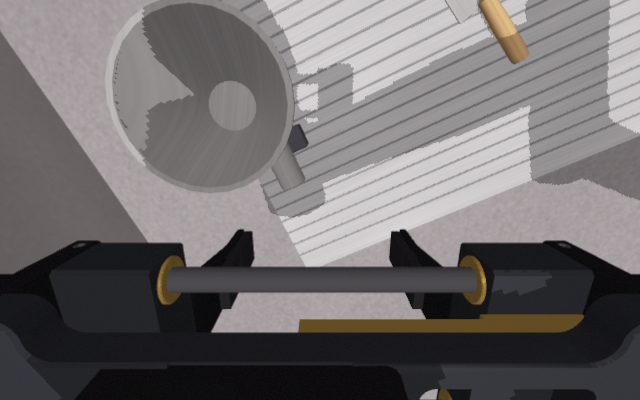

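The overview shows the rail running left to right, with green at the left (+y) and yellow at the right. The red carrier is at top px (308,255), and a funnel stand sits beside the gripper. I'll zoom in next.

Run:
```python
import cv2
t=cv2.imread('pics/top0.png'); s=cv2.imread('pics/scene0.png')
cv2.imwrite('pics/t_rail.png',cv2.resize(t[140:220,210:440],None,fx=3.4,fy=3.4,interpolation=cv2.INTER_CUBIC))
cv2.imwrite('pics/t_car.png',cv2.resize(t[230:280,280:340],None,fx=10,fy=10,interpolation=cv2.INTER_CUBIC))
cv2.imwrite('pics/s_car.png',cv2.resize(s[145:220,250:300],None,fx=8,fy=8,interpolation=cv2.INTER_CUBIC))
```

```text
(no output)
```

View pics/t_rail.png

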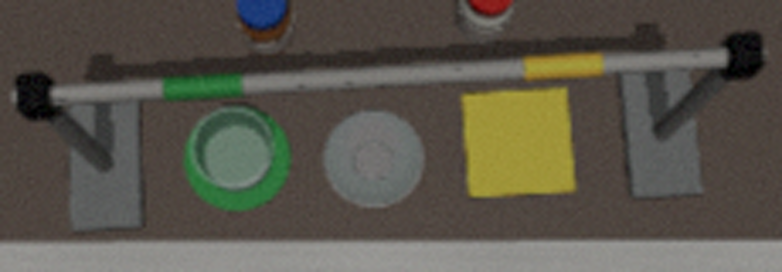

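View pics/t_car.png

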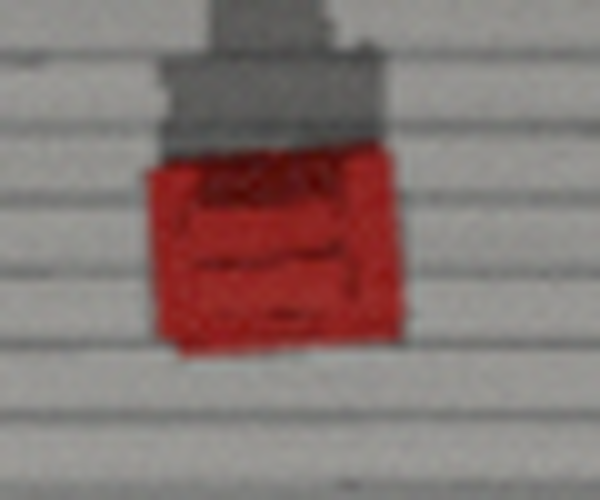

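View pics/s_car.png

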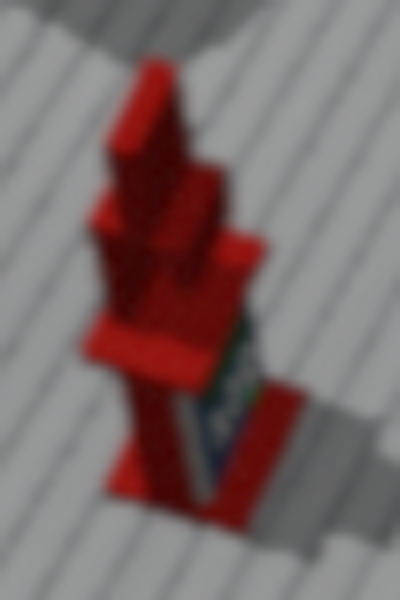

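```bash
cat > h.py <<'E'
import numpy as np,cv2
from station import r,cams,ticket
def ray(name,uv):
    m=cams.camera_model(name); K=m['intrinsics'];E=m['extrinsics'];R=E[:3,:3];t=E[:3,3]
    d=R.T@np.linalg.inv(K)@np.array([uv[0],uv[1],1.]); return -R.T@t,d
def onz(name,uv,z):
    c,d=ray(name,uv); return c+d*(z-c[2])/d[2]
def tri(a,b):
    A=[];B=[]
    for n,uv in (a,b):
        c,d=ray(n,uv);d=d/np.linalg.norm(d);P=np.eye(3)-np.outer(d,d);A.append(P);B.append(P@c)
    x=np.linalg.lstsq(np.vstack(A),np.hstack(B),rcond=None)[0]; return x
def proj(name,p):
    m=cams.camera_model(name); q=m['extrinsics'][:3,:3]@p+m['extrinsics'][:3,3]; q=m['intrinsics']@q; return q[:2]/q[2]
E
python3 - <<'E'
from h import *
C={}
for n in('top','scene'):
    print(n,'cam',ray(n,(0,0))[0])
    im=cv2.imread(f'pics/{n}0.png'); hsv=cv2.cvtColor(im,cv2.COLOR_BGR2HSV)
    for nm,lo,hi in(('green',(45,120,60),(80,255,255)),('yellow',(20,140,90),(35,255,255)),('red',(0,130,60),(8,255,255)),('red2',(172,130,60),(180,255,255))):
        m=cv2.inRange(hsv,lo,hi); k,l,st,ce=cv2.connectedComponentsWithStats(m)
        for i in range(1,k):
            if st[i,4]>25: print(n,nm,st[i],ce[i].round(2));
E
```

```text
top cam [0.40376078 0.01171735 1.04131767]
top green [258 162  23   7 135] [269.1  165.04]
top green [265 174  30  28 224] [282.   192.16]
top green [428 231  18  17 134] [436.88 238.7 ]
top yellow [364 155  23   9 156] [375.27 158.97]
top yellow [346 166  33  32 955] [361.97 181.52]
top red [347 130  15  15 166] [353.98 136.51]
top red [295 244  25  21 447] [307.28 254.45]
scene cam [ 0.7844627  -0.44643841  1.01167659]
scene green [350 143  11  17  97] [354.91 151.09]
scene green [336 197  29  18 192] [350.76 208.36]
scene green [214 309  18  18 247] [222.51 317.4 ]
scene yellow [312 227  14  23 161] [318.63 237.65]
scene yellow [303 257  39  41 989] [321.96 277.05]
scene red [261 153  27  58 701] [271.51 183.04]
scene red [356 264  18  17 229] [364.59 271.52]
```

Run:
```python
from h import *
G=[];
for n,g,y in(('top',(269.1,165.04),(375.27,158.97)),('scene',(354.91,151.09),(318.63,237.65))):
    a=onz(n,g,.235);b=onz(n,y,.235);print(n,a,b,np.linalg.norm(a-b),np.degrees(np.arctan2(-(a-b)[0],(a-b)[1])))
print(tri(('top',(269.1,165.04)),('scene',(354.91,151.09))),tri(('top',(375.27,158.97)),('scene',(318.63,237.65))))
# carrier fit
from scipy.optimize import minimize
boxes=[(-28,28,-32,32,0,8),(-22,22,-32,32,96,102),(-18,17,-18,18,154,162),(-18,-10,-18,18,102,154),(10,17,-18,18,136,154),(-6,6,-18,18,162,210),(-20,10,-30,30,8,96)]
def mask(n,p,boxes=boxes):
    m=cams.camera_model(n);S=4;M=np.zeros((400*S,640*S),np.uint8)
    c,s=np.cos(p[2]),np.sin(p[2])
    for b in boxes:
        v=np.array([[x,y,z] for x in b[:2] for y in b[2:4] for z in b[4:]])/1000
        w=np.c_[p[0]+c*v[:,0]-s*v[:,1],p[1]+s*v[:,0]+c*v[:,1],v[:,2]]
        q=w@m['extrinsics'][:3,:3].T+m['extrinsics'][:3,3];q=q@m['intrinsics'].T;q=q[:,:2]/q[:,2:]
        cv2.fillConvexPoly(M,cv2.convexHull(((q+.5)*S).round().astype(np.int32)),255)
    return cv2.resize(M,(640,400),interpolation=cv2.INTER_AREA)/255.
obs={}
for n,rc in(('top',(280,230,340,280)),('scene',(250,140,300,220))):
    im=cv2.imread(f'pics/{n}0.png'); hsv=cv2.cvtColor(im,cv2.COLOR_BGR2HSV)
    red=((cv2.inRange(hsv,(0,120,40),(10,255,255))|cv2.inRange(hsv,(170,120,40),(180,255,255)))>0).astype(float)
    k=np.zeros((400,640));k[rc[1]:rc[3],rc[0]:rc[2]]=1
    if n=='scene': red=np.maximum(red,cv2.morphologyEx(red,cv2.MORPH_CLOSE,np.ones((9,9))))
    obs[n]=red*k
def cost(p): 
    return sum(((mask(n,p)-obs[n])**2).sum() for n in obs)
p0=onz('top',(307.5,258),.15)
best=None
for yaw in np.radians([-10,-4,2,8]):
    q=minimize(cost,[p0[0],p0[1],yaw],method='Nelder-Mead',options=dict(initial_simplex=[[p0[0]+a,p0[1]+b,yaw+c] for a,b,c in((0,0,0),(.015,0,0),(0,.015,0),(0,0,.12))]))
    print(q.x,np.degrees(q.x[2]),q.fun)
    if best is None or q.fun<best.fun:best=q
out=[]
for n,rc in(('top',(280,230,340,280)),('scene',(250,140,300,220))):
    im=cv2.imread(f'pics/{n}0.png'); im=cv2.resize(im,None,fx=6,fy=6,interpolation=cv2.INTER_CUBIC);m=cv2.resize(mask(n,best.x),None,fx=6,fy=6)
    cs,_=cv2.findContours((m>.5).astype(np.uint8),cv2.RETR_EXTERNAL,cv2.CHAIN_APPROX_NONE);cv2.drawContours(im,cs,-1,(0,255,0),1)
    c=im[rc[1]*6:rc[3]*6,rc[0]*6:rc[2]*6];out.append(cv2.copyMakeBorder(c,0,480-c.shape[0],0,0,cv2.BORDER_CONSTANT))
cv2.imwrite('pics/fit.png',np.hstack(out))
```

```text
top [0.62099785 0.11578617 0.235     ] [ 0.6347677  -0.12476084  0.235     ] 0.2409408101941861 3.2762591098754075
scene [0.61973772 0.11943281 0.235     ] [ 0.63341987 -0.12232252  0.235     ] 0.24214218450744449 3.2392026109024212
[0.6202785  0.11559312 0.23958014] [ 0.63393464 -0.1239974   0.23860731]
[0.42471921 0.03250914 0.18483778] 10.590424441957751 191.88229142637448
[0.424487   0.03331048 0.19186359] 10.99297369945778 191.5920030757401
[0.42440212 0.03298036 0.17458585] 10.003032313432438 192.3592464436755
[0.42467084 0.03208884 0.19845324] 11.370532799567211 191.78043829296425
```

View pics/fit.png

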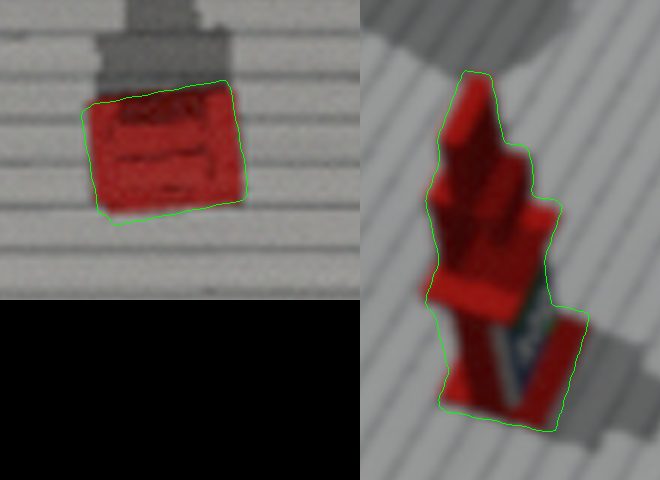

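Emit:
drive_tool(
  deltas=[
    {"dz":-0.05},
    {"dx":0.01,"dy":0.01,"dz":-0.09},
    {"dx":0.04,"dy":0.045,"dz":-0.1,"wz":6},
    {"dx":0.07,"dy":0.08,"dz":-0.1,"wz":12},
    {"dx":0.1,"dy":0.115,"dz":-0.1,"wz":18},
    {"dx":0.135,"dy":0.15,"dz":-0.1,"wz":24},
    {"dx":0.17,"dy":0.185,"dz":-0.1,"wz":30},
    {"dx":0.2,"dy":0.22,"dz":-0.1,"wz":36},
    {"dx":0.235,"dy":0.255,"dz":-0.1,"wz":42},
    {"dx":0.27,"dy":0.295,"dz":-0.1,"wz":48},
    {"dx":0.305,"dy":0.335,"dz":-0.1,"wz":54},
    {"dx":0.345,"dy":0.375,"dz":-0.1,"wz":61},
    {"dx":0.378,"dy":0.415,"dz":-0.1,"wz":61},
    {"dx":0.378,"dy":0.415,"dz":-0.1,"wz":61},
    {"dx":0.378,"dy":0.415,"dz":-0.1,"wz":61},
    {"dx":0.378,"dy":0.415,"dz":-0.1,"wz":61},
  ],
  gripper=1.0,
)

```text
schema error: expected keys dx, dy, dz, wx, wy, wz
```

Run:
```python
from h import *
s=r.sense(); print(s['time_s'],s['tcp_pos'],s['ee_rot'],s['joints'])
np.savez('w1.npz',p=s['tcp_pos'],R=s['ee_rot'])
cv2.imwrite("pics/w1.png",cams.capture('wrist')[:,:,::-1])
```

```text
0.15 [0.26025407 0.56774109 0.22171746] [[ 9.08981904e-01 -4.16835193e-01 -5.65093623e-04]
 [-4.16835551e-01 -9.08980540e-01 -1.58176647e-03]
 [ 1.45676826e-04  1.67334821e-03 -9.99998589e-01]] [ 8.01896043e+01  2.20808357e+01  3.97941905e-01 -1.77038520e-02
 -6.84119273e+01 -1.48180473e+01]
```

View pics/w1.png

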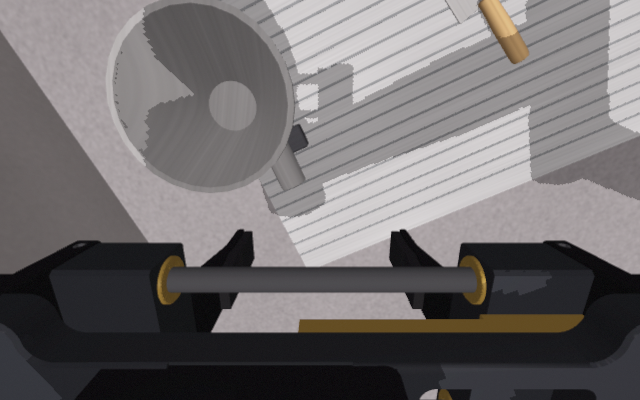

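The call was refused because every row needs all six keys, so nothing moved and the picture is the same as before.

Emit:
drive_tool(
  deltas=[
    {"dx":0,"dy":0,"dz":-0.05,"wx":0,"wy":0,"wz":0},
    {"dx":0.01,"dy":0.01,"dz":-0.09,"wx":0,"wy":0,"wz":0},
    {"dx":0.04,"dy":0.045,"dz":-0.1,"wx":0,"wy":0,"wz":6},
    {"dx":0.07,"dy":0.08,"dz":-0.1,"wx":0,"wy":0,"wz":12},
    {"dx":0.1,"dy":0.115,"dz":-0.1,"wx":0,"wy":0,"wz":18},
    {"dx":0.135,"dy":0.15,"dz":-0.1,"wx":0,"wy":0,"wz":24},
    {"dx":0.17,"dy":0.185,"dz":-0.1,"wx":0,"wy":0,"wz":30},
    {"dx":0.2,"dy":0.22,"dz":-0.1,"wx":0,"wy":0,"wz":36},
    {"dx":0.235,"dy":0.255,"dz":-0.1,"wx":0,"wy":0,"wz":42},
    {"dx":0.27,"dy":0.295,"dz":-0.1,"wx":0,"wy":0,"wz":48},
    {"dx":0.305,"dy":0.335,"dz":-0.1,"wx":0,"wy":0,"wz":54},
    {"dx":0.345,"dy":0.375,"dz":-0.1,"wx":0,"wy":0,"wz":61},
    {"dx":0.378,"dy":0.415,"dz":-0.1,"wx":0,"wy":0,"wz":61},
    {"dx":0.378,"dy":0.415,"dz":-0.1,"wx":0,"wy":0,"wz":61},
    {"dx":0.378,"dy":0.415,"dz":-0.1,"wx":0,"wy":0,"wz":61},
    {"dx":0.378,"dy":0.415,"dz":-0.1,"wx":0,"wy":0,"wz":61},
  ],
  gripper=1.0,
)

```text
time_s: 1.8
tcp_pos: [0.431, 0.0333, 0.3224]
ee_rot: [[0.075, -0.997, -0.0], [-0.997, -0.075, 0.0], [-0.0, 0.0, -1.0]]
wrist_force: [-0.3, 0.2, -0.3]
gripper_width: 1.003
```

Run:
```python
from h import *
s=r.sense(); print(s['time_s'],s['tcp_pos'],s['ee_rot'],s['joints'])
np.savez('w1.npz',p=s['tcp_pos'],R=s['ee_rot'])
cv2.imwrite("pics/w1b.png",cams.capture('wrist')[:,:,::-1])
```

```text
1.8 [0.43095079 0.03332336 0.32239826] [[ 7.53019092e-02 -9.97160745e-01 -2.67532073e-04]
 [-9.97160749e-01 -7.53019717e-02  2.31598614e-04]
 [-2.51086739e-04  2.49332664e-04 -9.99999937e-01]] [ 2.61047560e+01 -9.02884181e-01 -1.41306761e+01 -1.91687123e-02
 -7.67801348e+01 -2.17817996e+01]
```

View pics/w1b.png

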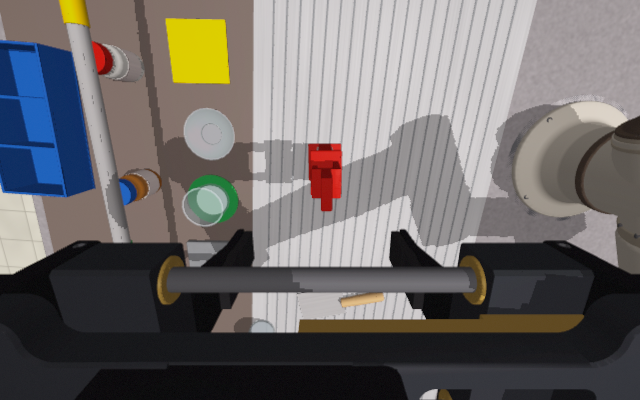

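```bash
cat >> h.py <<'E'
def wray(uv,p,R):
    m=cams.camera_model('wrist');T=m['T_tool_cam'];d=np.linalg.inv(m['intrinsics'])@np.array([uv[0],uv[1],1.])
    return p+R@T[:3,3], R@T[:3,:3]@d
def wonz(uv,z,p,R):
    c,d=wray(uv,p,R); return c+d*(z-c[2])/d[2]
def wproj(P,p,R):
    m=cams.camera_model('wrist');T=m['T_tool_cam'];q=R.T@(P-p); q=T[:3,:3].T@(q-T[:3,3]);q=m['intrinsics']@q;return q[:2]/q[2]
E
python3 - <<'E'
from h import *
im=cv2.imread('pics/w1b.png');cv2.imwrite('pics/w1c.png',cv2.resize(im[135:220,295:360],None,fx=7,fy=7,interpolation=cv2.INTER_CUBIC))
d=np.load('w1.npz')
for n,y in(('y',(75,10)),):
  pass
E
```

```text
(no output)
```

View pics/w1c.png

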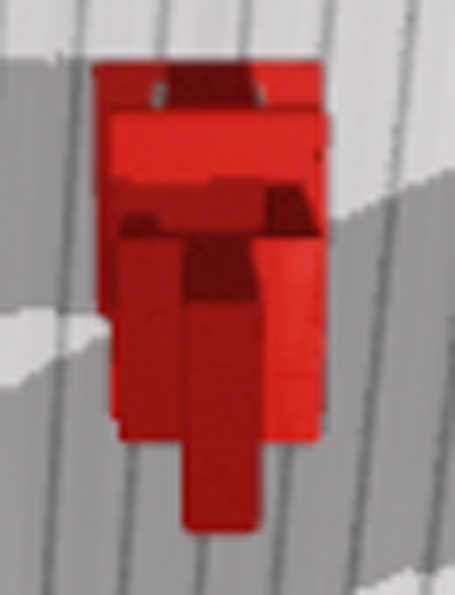

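Run:
```python
from h import *
d=np.load('w1.npz');p,R=d['p'],d['R']
c=np.array([(183,299),(262,299),(260,530),(183.5,530)])/7+[294.57,134.57]
w=np.array([wonz(u,.21,p,R) for u in c]);print(w);print(w.mean(0))
print(np.linalg.norm(w[0]-w[1]),np.linalg.norm(w[1]-w[2]))
e=(w[2]+w[3]-w[0]-w[1]);print('yaw',np.degrees(np.arctan2(-e[0],e[1])))
m=w.mean(0);dw=m-p;print('tool delta',R.T@dw)
```

```text
[[0.43329872 0.01370595 0.21      ]
 [0.42199922 0.01285753 0.21      ]
 [0.41928969 0.04780122 0.21      ]
 [0.43062634 0.04865352 0.21      ]]
[0.42630349 0.03075455 0.21      ]
0.011331309596636923 0.03504858011066775
yaw 4.403313372295257
tool delta [0.00223978 0.00479952 0.1123989 ]
```

Emit:
drive_tool(
  deltas=[
    {"dx":0.002,"dy":0.005,"dz":0.04,"wx":0,"wy":0,"wz":0},
    {"dx":0.002,"dy":0.005,"dz":0.08,"wx":0,"wy":0,"wz":0},
    {"dx":0.002,"dy":0.005,"dz":0.115,"wx":0,"wy":0,"wz":0},
    {"dx":0.002,"dy":0.005,"dz":0.14,"wx":0,"wy":0,"wz":0},
    {"dx":0.002,"dy":0.005,"dz":0.15,"wx":0,"wy":0,"wz":0},
    {"dx":0.002,"dy":0.005,"dz":0.15,"wx":0,"wy":0,"wz":0},
    {"dx":0.002,"dy":0.005,"dz":0.15,"wx":0,"wy":0,"wz":0},
  ],
)

```text
time_s: 2.55
tcp_pos: [0.4272, 0.0319, 0.1737]
ee_rot: [[0.078, -0.997, 0.002], [-0.997, -0.078, 0.0], [-0.0, -0.002, -1.0]]
wrist_force: [-0.2, -0.5, 0.4]
gripper_width: 1.001
```

Run:
```python
from h import *
s=r.sense(); print(s['time_s'],s['tcp_pos'])
cv2.imwrite("pics/w2.png",cams.capture('wrist')[:,:,::-1])
```

```text
2.55 [0.42724148 0.03187055 0.17374719]
```

View pics/w2.png

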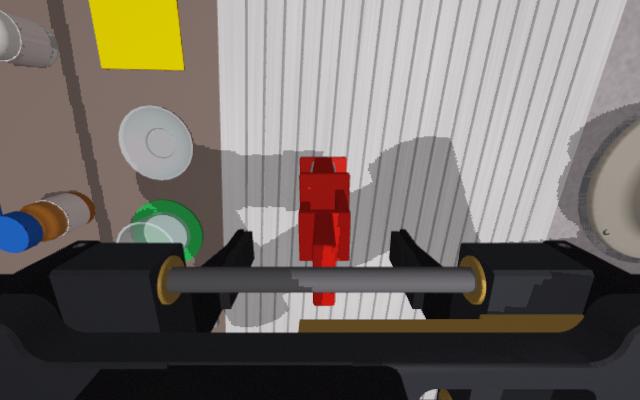

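The tab (u≈324) sits midway between the fingers (gap centre ≈322), so I'll close.

Emit:
drive_tool(
  deltas=[
    {"dx":0,"dy":0,"dz":0,"wx":0,"wy":0,"wz":0},
    {"dx":0,"dy":0,"dz":0,"wx":0,"wy":0,"wz":0},
    {"dx":0,"dy":0,"dz":0,"wx":0,"wy":0,"wz":0},
    {"dx":0,"dy":0,"dz":0,"wx":0,"wy":0,"wz":0},
    {"dx":0,"dy":0,"dz":0,"wx":0,"wy":0,"wz":0},
    {"dx":0,"dy":0,"dz":0,"wx":0,"wy":0,"wz":0},
    {"dx":0,"dy":0,"dz":0,"wx":0,"wy":0,"wz":0},
    {"dx":0,"dy":0,"dz":0,"wx":0,"wy":0,"wz":0},
  ],
  gripper=0,
)

```text
time_s: 3.4
tcp_pos: [0.4263, 0.031, 0.1725]
ee_rot: [[0.076, -0.997, -0.0], [-0.997, -0.076, -0.0], [0.0, 0.0, -1.0]]
wrist_force: [-0.6, 0.0, -0.3]
gripper_width: 0.355
```

Emit:
drive_tool(
  deltas=[
    {"dx":0,"dy":0,"dz":0,"wx":0,"wy":0,"wz":0},
    {"dx":0,"dy":0,"dz":0,"wx":0,"wy":0,"wz":0},
    {"dx":0,"dy":0,"dz":0,"wx":0,"wy":0,"wz":0},
    {"dx":0,"dy":0,"dz":0,"wx":0,"wy":0,"wz":0},
    {"dx":0,"dy":0,"dz":0,"wx":0,"wy":0,"wz":0},
  ],
)

```text
time_s: 3.9
tcp_pos: [0.4262, 0.031, 0.1725]
ee_rot: [[0.076, -0.997, -0.0], [-0.997, -0.076, -0.0], [0.0, 0.0, -1.0]]
wrist_force: [-0.1, -0.1, 0.0]
gripper_width: 0.134
```

Emit:
drive_tool(
  deltas=[
    {"dx":0,"dy":0,"dz":-0.02,"wx":0,"wy":0,"wz":0},
    {"dx":0,"dy":0,"dz":-0.05,"wx":0,"wy":0,"wz":0},
    {"dx":0,"dy":0,"dz":-0.085,"wx":0,"wy":0,"wz":0},
    {"dx":0.01,"dy":-0.005,"dz":-0.108,"wx":0,"wy":0,"wz":0},
    {"dx":0.035,"dy":-0.022,"dz":-0.116,"wx":0,"wy":0,"wz":0.3},
    {"dx":0.065,"dy":-0.042,"dz":-0.116,"wx":0,"wy":0,"wz":0.6},
    {"dx":0.095,"dy":-0.062,"dz":-0.116,"wx":0,"wy":0,"wz":0.9},
    {"dx":0.125,"dy":-0.082,"dz":-0.116,"wx":0,"wy":0,"wz":1.1},
    {"dx":0.148,"dy":-0.096,"dz":-0.116,"wx":0,"wy":0,"wz":1.1},
    {"dx":0.159,"dy":-0.102,"dz":-0.116,"wx":0,"wy":0,"wz":1.1},
    {"dx":0.159,"dy":-0.102,"dz":-0.116,"wx":0,"wy":0,"wz":1.1},
    {"dx":0.159,"dy":-0.102,"dz":-0.116,"wx":0,"wy":0,"wz":1.1},
    {"dx":0.159,"dy":-0.102,"dz":-0.116,"wx":0,"wy":0,"wz":1.1},
  ],
)

```text
time_s: 5.2
tcp_pos: [0.5394, -0.119, 0.2885]
ee_rot: [[0.058, -0.998, -0.0], [-0.998, -0.058, 0.0], [-0.0, 0.0, -1.0]]
wrist_force: [0.6, -0.6, -3.8]
gripper_width: 0.137
```

Run:
```python
from h import *
s=r.sense(); print(s['time_s'],s['tcp_pos'],s['ee_rot'])
np.savez('w3.npz',p=s['tcp_pos'],R=s['ee_rot'])
cv2.imwrite("pics/w3.png",cams.capture('wrist')[:,:,::-1])
cv2.imwrite("pics/s3.png",cams.capture('scene')[:,:,::-1])
```

```text
5.2 [ 0.53944456 -0.11895173  0.28852163] [[ 5.80294962e-02 -9.98314775e-01 -4.34258463e-04]
 [-9.98314776e-01 -5.80296728e-02  4.05778738e-04]
 [-4.30294786e-04  4.09979505e-04 -9.99999823e-01]]
```

View pics/w3.png

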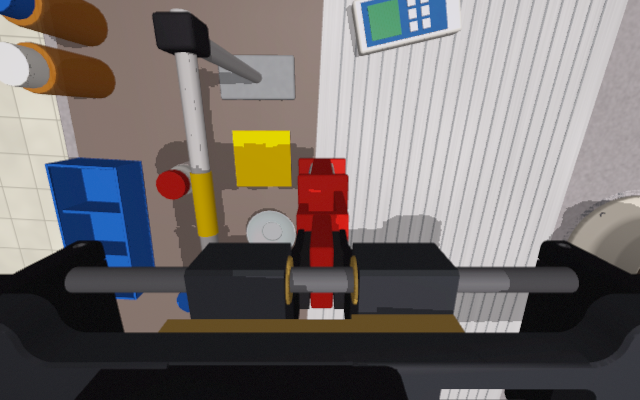

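View pics/s3.png

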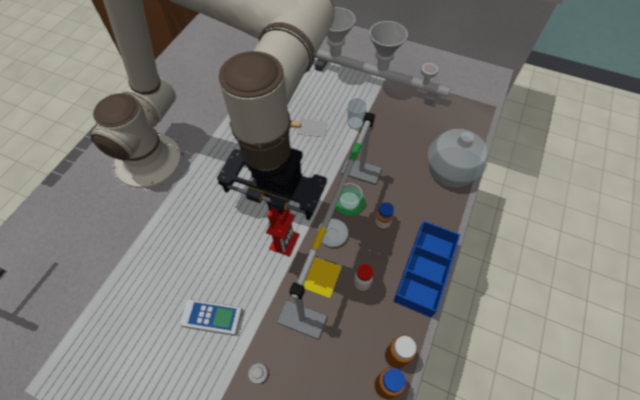

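The carrier hangs upright in the grip. In the wrist image the yellow band runs from about (203,171) to (207,237). Next I'll measure the rail in that view.

Run:
```python
from h import *
d=np.load('w3.npz');p,R=d['p'],d['R']
im=cv2.imread('pics/w3.png');hsv=cv2.cvtColor(im,cv2.COLOR_BGR2HSV)
m=cv2.inRange(hsv,(20,140,60),(35,255,255));m[:,232:]=0
k,l,st,ce=cv2.connectedComponentsWithStats(m)
for i in range(1,k):
  if st[i,4]>50:
    print(st[i],ce[i]); rows=range(st[i,1]+3,st[i,1]+st[i,3]-3)
    P=[]
    for v in rows:
        u=np.where(l[v]==i)[0]; P.append(((u[0]+u[-1])/2,v,u[-1]-u[0]+1))
    P=np.array(P); print(P[::12])
    W=np.array([wonz(q[:2],.235,p,R) for q in P]);f=np.polyfit(W[:,1],W[:,0],1);print('x=',f,'yaw',np.degrees(np.arctan(-f[0])))
    for v in(st[i,1]-.5,st[i,1]+st[i,3]-.5): print(wonz((ce[i][0],v),.235,p,R))
# grey rail upper part
P=[]
for v in range(75,165,15): print(v,im[v,170:222,:].mean(1).astype(int)[::2])
```

```text
[ 190  171   29   66 1357] [204.24023581 203.84598379]
[[200.5 174.   22. ]
 [202.  186.   21. ]
 [203.5 198.   22. ]
 [205.  210.   21. ]
 [206.5 222.   22. ]]
x= [-0.05711623  0.6281274 ] yaw 3.2689671746028344
[ 0.63347736 -0.15171286  0.235     ]
[ 0.63705179 -0.09507639  0.235     ]
75 [122 122 121 121 136 171 182 188 189 190 187 176 164 142 109  84  84  85
  84  85  84  84  86  85  89 109]
90 [122 122 123 122 122 135 171 181 188 189 191 186 176 163 139 103  84  85
  85  85 123 124 124 123 125 114]
105 [121 121 122 122 121 121 135 171 184 189 190 191 185 175 162 136  96  84
  84  83 123 124 124 124 124 124]
120 [122 122 121 122 122 122 122 134 171 184 189 190 192 185 174 161 133  83
  84  84  85 123 123 124 125 124]
135 [121 121 121 121 121 122 122 122 134 172 177 190 191 192 185 173 160 129
  81  84  84  84 124 123 124 125]
150 [ 83  82  82  83  82  82  82  83  81 129 172 186 190 192 193 143 173 158
 125  82  84  84  84  85  85  84]
```

Emit:
drive_tool(
  deltas=[
    {"dx":0.01,"dy":-0.015,"dz":0,"wx":0,"wy":0,"wz":0},
    {"dx":0.01,"dy":-0.035,"dz":0,"wx":0,"wy":0,"wz":0},
    {"dx":0.01,"dy":-0.053,"dz":0,"wx":0,"wy":0,"wz":0},
    {"dx":0.01,"dy":-0.068,"dz":0,"wx":0,"wy":0,"wz":0},
    {"dx":0.01,"dy":-0.08,"dz":0,"wx":0,"wy":0,"wz":0},
    {"dx":0.01,"dy":-0.09,"dz":0,"wx":0,"wy":0,"wz":0},
    {"dx":0.01,"dy":-0.095,"dz":0,"wx":0,"wy":0,"wz":0},
    {"dx":0.01,"dy":-0.095,"dz":0,"wx":0,"wy":0,"wz":0},
    {"dx":0.01,"dy":-0.095,"dz":0,"wx":0,"wy":0,"wz":0},
  ],
)

```text
time_s: 6.2
tcp_pos: [0.6351, -0.1242, 0.2886]
ee_rot: [[0.057, -0.998, -0.0], [-0.998, -0.057, 0.0], [-0.0, 0.0, -1.0]]
wrist_force: [-0.2, -0.2, -2.7]
gripper_width: 0.137
```

Run:
```python
from h import *
s=r.sense(); print(s['time_s'],s['tcp_pos'],s['wrist_force'])
a=cams.capture('wrist')[:,:,::-1];b=cams.capture('scene')[:,:,::-1]
cv2.imwrite("pics/w4.png",a);cv2.imwrite("pics/s4.png",cv2.resize(b[150:330,230:430],None,fx=3.3,fy=3.3,interpolation=cv2.INTER_CUBIC))
```

```text
6.2 [ 0.63507426 -0.12418172  0.28862661] [-0.19292076 -0.17139559 -2.68481345]
```

View pics/w4.png

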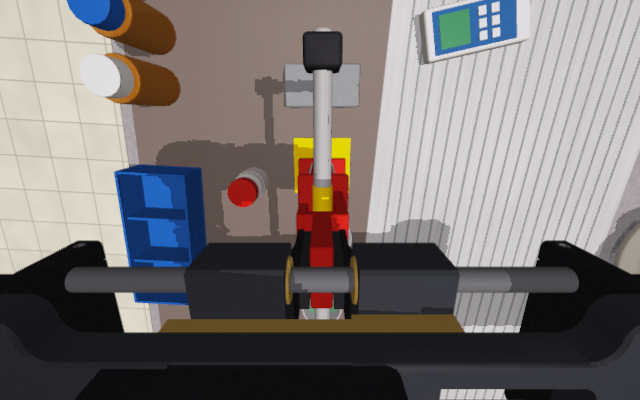

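View pics/s4.png

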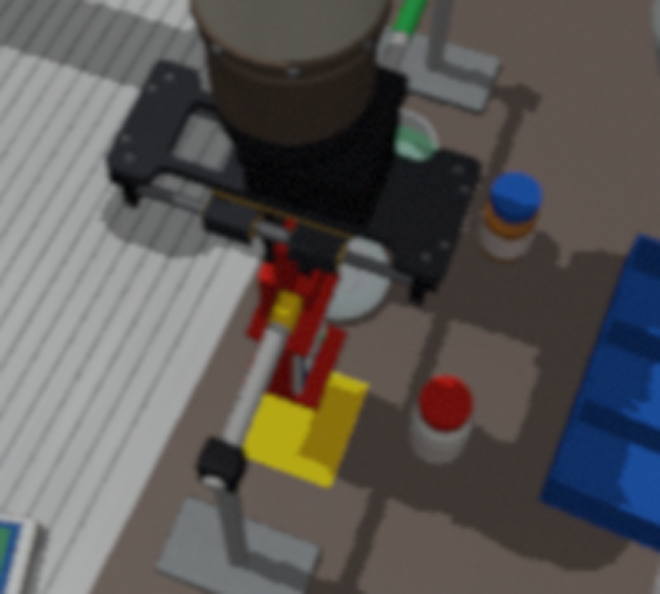

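The wrist view shows the rail (u≈322) entering the hook in line with the tab (u≈321), at the yellow band. Lowering now.

Emit:
drive_tool(
  deltas=[
    {"dx":0,"dy":0,"dz":0.006,"wx":0,"wy":0,"wz":0},
    {"dx":0,"dy":0,"dz":0.013,"wx":0,"wy":0,"wz":0},
    {"dx":0,"dy":0,"dz":0.019,"wx":0,"wy":0,"wz":0},
    {"dx":0,"dy":0,"dz":0.023,"wx":0,"wy":0,"wz":0},
    {"dx":0,"dy":0,"dz":0.025,"wx":0,"wy":0,"wz":0},
    {"dx":0,"dy":0,"dz":0.027,"wx":0,"wy":0,"wz":0},
    {"dx":0,"dy":0,"dz":0.027,"wx":0,"wy":0,"wz":0},
    {"dx":0,"dy":0,"dz":0.027,"wx":0,"wy":0,"wz":0},
  ],
)

```text
time_s: 7.1
tcp_pos: [0.6356, -0.1244, 0.2618]
ee_rot: [[0.057, -0.998, 0.0], [-0.998, -0.057, -0.0], [0.0, -0.0, -1.0]]
wrist_force: [0.0, -0.0, -3.1]
gripper_width: 0.134
```

Emit:
drive_tool(
  deltas=[
    {"dx":0,"dy":0,"dz":0.001,"wx":0,"wy":0,"wz":0},
    {"dx":0,"dy":0,"dz":0.001,"wx":0,"wy":0,"wz":0},
    {"dx":0,"dy":0,"dz":0.002,"wx":0,"wy":0,"wz":0},
    {"dx":0,"dy":0,"dz":0.002,"wx":0,"wy":0,"wz":0},
  ],
)

```text
time_s: 7.5
tcp_pos: [0.6356, -0.1243, 0.2605]
ee_rot: [[0.057, -0.998, 0.001], [-0.998, -0.057, -0.0], [0.0, -0.001, -1.0]]
wrist_force: [-1.0, 0.4, 1.2]
gripper_width: 0.132
```

The vertical force swung from -3 N to +1.2 N, so the crown is bearing on the rail. Releasing.

Emit:
drive_tool(
  deltas=[
    {"dx":0,"dy":0,"dz":0,"wx":0,"wy":0,"wz":0},
    {"dx":0,"dy":0,"dz":0,"wx":0,"wy":0,"wz":0},
    {"dx":0,"dy":0,"dz":0,"wx":0,"wy":0,"wz":0},
    {"dx":0,"dy":0,"dz":0,"wx":0,"wy":0,"wz":0},
    {"dx":0,"dy":0,"dz":0,"wx":0,"wy":0,"wz":0},
    {"dx":0,"dy":0,"dz":0,"wx":0,"wy":0,"wz":0},
    {"dx":0,"dy":0,"dz":0,"wx":0,"wy":0,"wz":0},
    {"dx":0,"dy":0,"dz":0,"wx":0,"wy":0,"wz":0},
    {"dx":0,"dy":0,"dz":0,"wx":0,"wy":0,"wz":0},
    {"dx":0,"dy":0,"dz":0,"wx":0,"wy":0,"wz":0},
  ],
  gripper=1.0,
)

```text
time_s: 8.5
tcp_pos: [0.6355, -0.1243, 0.2595]
ee_rot: [[0.057, -0.998, -0.0], [-0.998, -0.057, -0.0], [0.0, 0.0, -1.0]]
wrist_force: [0.7, 0.4, -0.3]
gripper_width: 0.949
```

Run:
```python
from h import *
s=r.sense(); print(s['time_s'],s['tcp_pos'],s['wrist_force'],s['gripper_width'],s['joints'])
a=cams.capture('wrist')[:,:,::-1];b=cams.capture('scene')[:,:,::-1]
cv2.imwrite("pics/w5.png",a);cv2.imwrite("pics/s5.png",cv2.resize(b[150:330,230:430],None,fx=3.3,fy=3.3,interpolation=cv2.INTER_CUBIC))
```

```text
8.5 [ 0.63549845 -0.12430788  0.25953947] [ 0.71353961  0.40884556 -0.34580023] 0.9491544377588607 [ 3.22008844e+00  2.30851747e+01  7.36708244e+00  1.66234767e-03
 -7.42843091e+01  5.47358473e-02]
```

View pics/w5.png

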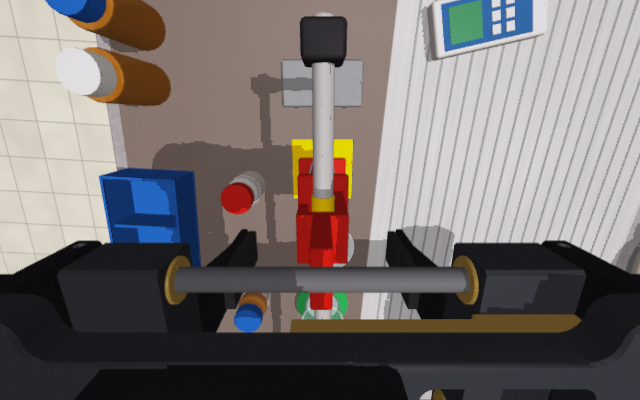

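View pics/s5.png

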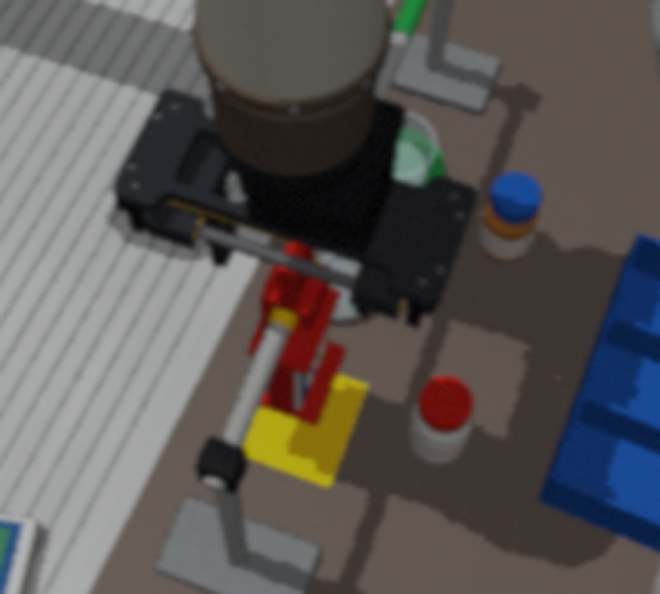

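The carrier hangs upright on the yellow band, free between the open fingers. Now I'll rise and turn the jaws to lie along the rail.

Emit:
drive_tool(
  deltas=[
    {"dx":0,"dy":0,"dz":-0.015,"wx":0,"wy":0,"wz":0},
    {"dx":0,"dy":0,"dz":-0.045,"wx":0,"wy":0,"wz":0},
    {"dx":0,"dy":0,"dz":-0.08,"wx":0,"wy":0,"wz":0},
    {"dx":0,"dy":0,"dz":-0.09,"wx":0,"wy":0,"wz":-8},
    {"dx":0,"dy":0,"dz":-0.09,"wx":0,"wy":0,"wz":-16},
    {"dx":0,"dy":0,"dz":-0.09,"wx":0,"wy":0,"wz":-24},
    {"dx":0,"dy":0,"dz":-0.09,"wx":0,"wy":0,"wz":-32},
    {"dx":0,"dy":0,"dz":-0.09,"wx":0,"wy":0,"wz":-40},
    {"dx":0,"dy":0,"dz":-0.09,"wx":0,"wy":0,"wz":-48},
    {"dx":0,"dy":0,"dz":-0.09,"wx":0,"wy":0,"wz":-56},
    {"dx":0,"dy":0,"dz":-0.09,"wx":0,"wy":0,"wz":-64},
    {"dx":0,"dy":0,"dz":-0.09,"wx":0,"wy":0,"wz":-72},
    {"dx":0,"dy":0,"dz":-0.09,"wx":0,"wy":0,"wz":-80},
    {"dx":0,"dy":0,"dz":-0.09,"wx":0,"wy":0,"wz":-86},
    {"dx":0,"dy":0,"dz":-0.09,"wx":0,"wy":0,"wz":-90},
    {"dx":0,"dy":0,"dz":-0.09,"wx":0,"wy":0,"wz":-90},
    {"dx":0,"dy":0,"dz":-0.09,"wx":0,"wy":0,"wz":-90},
    {"dx":0,"dy":0,"dz":-0.09,"wx":0,"wy":0,"wz":-90},
  ],
)

```text
time_s: 10.4
tcp_pos: [0.6355, -0.1243, 0.3496]
ee_rot: [[0.998, 0.056, 0.0], [0.056, -0.998, -0.0], [0.0, 0.0, -1.0]]
wrist_force: [-0.8, -0.6, -0.1]
gripper_width: 0.999
```

Run:
```python
from h import *
s=r.sense(); print(s['time_s'],s['tcp_pos'],s['ee_rot'])
np.savez('w6.npz',p=s['tcp_pos'],R=s['ee_rot'])
cv2.imwrite("pics/w6.png",cams.capture('wrist')[:,:,::-1])
```

```text
10.4 [ 0.63550751 -0.12431369  0.34955863] [[ 9.98425276e-01  5.60978333e-02  2.34070627e-05]
 [ 5.60978339e-02 -9.98425276e-01 -2.56521570e-05]
 [ 2.19311726e-05  2.69248474e-05 -9.99999999e-01]]
```

View pics/w6.png

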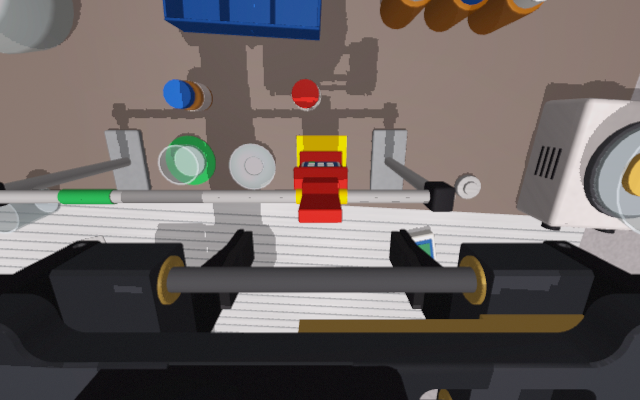

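Yellow shows on both sides of the hook, the tab is at u≈320, and the green band spans u≈60–115. I'll measure both in the rail's direction.

Run:
```python
from h import *
d=np.load('w6.npz');p,R=d['p'],d['R']
im=cv2.imread('pics/w6.png');hsv=cv2.cvtColor(im,cv2.COLOR_BGR2HSV)
m=cv2.inRange(hsv,(45,120,50),(80,255,255));m[:180]=0;m[215:]=0;m[:,150:]=0
k,l,st,ce=cv2.connectedComponentsWithStats(m);i=1+np.argmax(st[1:,4]);print(st[i],ce[i])
g=wonz(ce[i],.235,p,R);print('green',g)
for u in (st[i,0]-.5,st[i,0]+st[i,2]-.5):print(wonz((u,ce[i][1]),.235,p,R))
m=cv2.inRange(hsv,(20,140,60),(35,255,255));m[:185]=0;m[205:]=0
k,l,st,ce=cv2.connectedComponentsWithStats(m)
for i in range(1,k):
    if st[i,4]>8:print('y',st[i],wonz((st[i,0]-.5,197),.24,p,R),wonz((st[i,0]+st[i,2]-.5,197),.24,p,R))
red=cv2.inRange(hsv,(0,120,60),(8,255,255))
for v in(208,214,218):
    u=np.where(red[v,280:360])[0]+280;print(v,u[0],u[-1],wonz(((u[0]+u[-1])/2,v),.298,p,R),wonz(((u[0]+u[-1])/2,v),.298,p,R)-wonz((u[0],v),.298,p,R))
e=np.array([-np.sin(np.radians(3.26)),np.cos(np.radians(3.26)),0])
for G in([.6197,.1194,.235],[.621,.1158,.235],g): print((np.array(G)-p)@e)
```

```text
[ 58 190  55  14 719] [ 84.10987483 196.48956885]
green [0.62060444 0.11930331 0.235     ]
[0.61908678 0.14670739 0.235     ]
[0.62222387 0.09006159 0.235     ]
y [628 185  12  11  97] [ 0.65225815 -0.43556708  0.24      ] [ 0.65293257 -0.44774531  0.24      ]
y [296 189   6  15  81] [ 0.63361614 -0.0989434   0.24      ] [ 0.63395275 -0.1050217   0.24      ]
y [339 189   8  15 116] [ 0.63602877 -0.14250885  0.24      ] [ 0.63647769 -0.15061514  0.24      ]
208 299 340 [ 0.64279015 -0.12314831  0.298     ] [ 0.00091546 -0.01654     0.        ]
214 299 341 [ 0.63767126 -0.12383077  0.298     ] [ 9.43666953e-04 -1.70548249e-02 -5.55111512e-17]
218 299 341 [ 0.63420606 -0.12401883  0.298     ] [ 0.00094762 -0.0171299   0.        ]
0.24421822407126925
0.24055012258254144
0.24407025614648323
```

Emit:
drive_tool(
  deltas=[
    {"dx":0,"dy":0,"dz":0.03,"wx":0,"wy":0,"wz":0},
    {"dx":0,"dy":0,"dz":0.06,"wx":0,"wy":0,"wz":0},
    {"dx":0,"dy":0,"dz":0.085,"wx":0,"wy":0,"wz":0},
    {"dx":0,"dy":0,"dz":0.097,"wx":0,"wy":0,"wz":0},
    {"dx":0,"dy":0,"dz":0.101,"wx":0,"wy":0,"wz":0},
    {"dx":0,"dy":0,"dz":0.101,"wx":0,"wy":0,"wz":0},
    {"dx":0,"dy":0,"dz":0.101,"wx":0,"wy":0,"wz":0},
  ],
)

```text
time_s: 11.15
tcp_pos: [0.6364, -0.1244, 0.2502]
ee_rot: [[0.998, 0.057, 0.003], [0.057, -0.998, -0.0], [0.003, 0.001, -1.0]]
wrist_force: [-0.4, -0.1, 0.6]
gripper_width: 1.001
```

Emit:
drive_tool(
  deltas=[
    {"dx":0,"dy":0,"dz":0,"wx":0,"wy":0,"wz":0},
    {"dx":0,"dy":0,"dz":0,"wx":0,"wy":0,"wz":0},
    {"dx":0,"dy":0,"dz":0,"wx":0,"wy":0,"wz":0},
    {"dx":0,"dy":0,"dz":0,"wx":0,"wy":0,"wz":0},
    {"dx":0,"dy":0,"dz":0,"wx":0,"wy":0,"wz":0},
    {"dx":0,"dy":0,"dz":0,"wx":0,"wy":0,"wz":0},
    {"dx":0,"dy":0,"dz":0,"wx":0,"wy":0,"wz":0},
    {"dx":0,"dy":0,"dz":0,"wx":0,"wy":0,"wz":0},
    {"dx":0,"dy":0,"dz":0,"wx":0,"wy":0,"wz":0},
    {"dx":0,"dy":0,"dz":0,"wx":0,"wy":0,"wz":0},
  ],
  gripper=0.5,
)

```text
time_s: 12.15
tcp_pos: [0.6355, -0.1243, 0.2485]
ee_rot: [[0.998, 0.057, -0.0], [0.057, -0.998, -0.0], [-0.0, 0.0, -1.0]]
wrist_force: [0.2, -0.1, 0.1]
gripper_width: 0.501
```

Run:
```python
from h import *
s=r.sense(); print(s['time_s'],s['tcp_pos'],s['wrist_force'],s['gripper_width'])
cv2.imwrite("pics/w7.png",cams.capture('wrist')[:,:,::-1])
```

```text
12.15 [ 0.63550799 -0.12431106  0.24854566] [ 0.1566807  -0.05031175  0.06390258] 0.5010877095184757
```

View pics/w7.png

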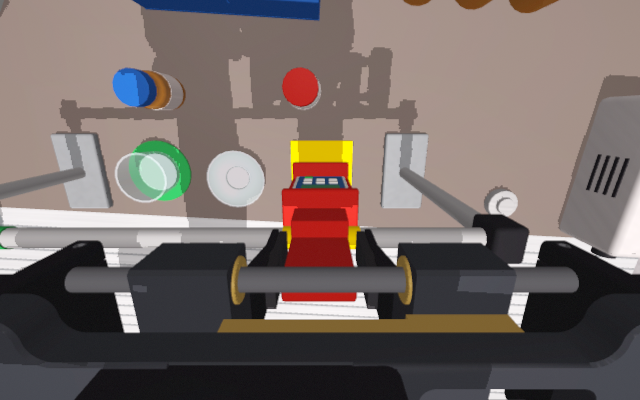

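The tab and crown are caged between the jaws with about 4 mm of play on each side and no contact force. Now I'll slide toward green (tool -y).

Emit:
drive_tool(
  deltas=[
    {"dx":0,"dy":-0.004,"dz":0,"wx":0,"wy":0,"wz":0},
    {"dx":0,"dy":-0.01,"dz":0,"wx":0,"wy":0,"wz":0},
    {"dx":0,"dy":-0.018,"dz":0,"wx":0,"wy":0,"wz":0},
    {"dx":0,"dy":-0.026,"dz":0,"wx":0,"wy":0,"wz":0},
    {"dx":0,"dy":-0.034,"dz":0,"wx":0,"wy":0,"wz":0},
    {"dx":0,"dy":-0.042,"dz":0,"wx":0,"wy":0,"wz":0},
    {"dx":0,"dy":-0.05,"dz":0,"wx":0,"wy":0,"wz":0},
    {"dx":0,"dy":-0.058,"dz":0,"wx":0,"wy":0,"wz":0},
    {"dx":0,"dy":-0.065,"dz":0,"wx":0,"wy":0,"wz":0},
    {"dx":0,"dy":-0.07,"dz":0,"wx":0,"wy":0,"wz":0},
    {"dx":0,"dy":-0.07,"dz":0,"wx":0,"wy":0,"wz":0},
    {"dx":0,"dy":-0.07,"dz":0,"wx":0,"wy":0,"wz":0},
  ],
)

```text
time_s: 13.4
tcp_pos: [0.6316, -0.054, 0.2486]
ee_rot: [[0.998, 0.057, 0.0], [0.057, -0.998, 0.0], [0.0, -0.0, -1.0]]
wrist_force: [0.0, 0.2, -0.5]
gripper_width: 0.499
```

Run:
```python
from h import *
s=r.sense(); print(s['time_s'],s['tcp_pos'],s['wrist_force'],s['gripper_width'])
a=cams.capture('wrist')[:,:,::-1]
cv2.imwrite("pics/w8.png",a)
b=cams.capture('scene')[:,:,::-1];cv2.imwrite("pics/s8.png",cv2.resize(b[120:320,230:430],None,fx=2.8,fy=2.8,interpolation=cv2.INTER_CUBIC))
```

```text
13.4 [ 0.63156717 -0.05402394  0.24859417] [ 0.02107929  0.18688561 -0.50398671] 0.4986634286310253
```

View pics/w8.png

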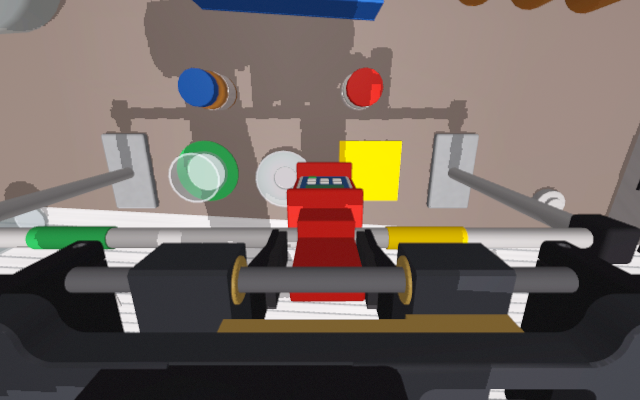

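View pics/s8.png

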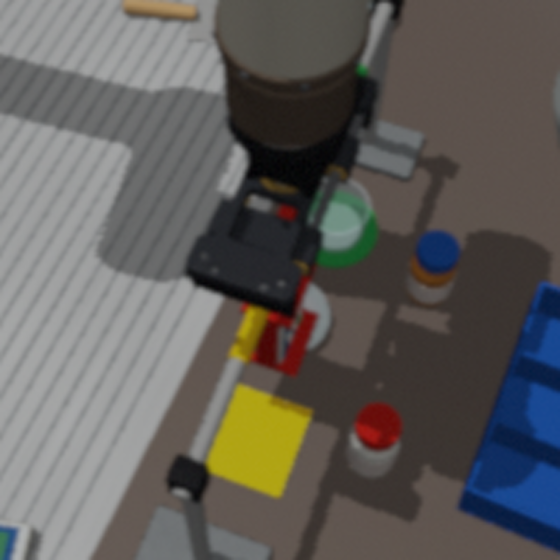

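It slides upright with the trailing finger pushing. Next I'll go to just short of the centre.

Emit:
drive_tool(
  deltas=[
    {"dx":0,"dy":-0.004,"dz":0,"wx":0,"wy":0,"wz":0},
    {"dx":0,"dy":-0.012,"dz":0,"wx":0,"wy":0,"wz":0},
    {"dx":0,"dy":-0.022,"dz":0,"wx":0,"wy":0,"wz":0},
    {"dx":0,"dy":-0.032,"dz":0,"wx":0,"wy":0,"wz":0},
    {"dx":0,"dy":-0.042,"dz":0,"wx":0,"wy":0,"wz":0},
    {"dx":0,"dy":-0.052,"dz":0,"wx":0,"wy":0,"wz":0},
    {"dx":0,"dy":-0.062,"dz":0,"wx":0,"wy":0,"wz":0},
    {"dx":0,"dy":-0.072,"dz":0,"wx":0,"wy":0,"wz":0},
    {"dx":0,"dy":-0.082,"dz":0,"wx":0,"wy":0,"wz":0},
    {"dx":0,"dy":-0.092,"dz":0,"wx":0,"wy":0,"wz":0},
    {"dx":0,"dy":-0.102,"dz":0,"wx":0,"wy":0,"wz":0},
    {"dx":0,"dy":-0.112,"dz":0,"wx":0,"wy":0,"wz":0},
    {"dx":0,"dy":-0.122,"dz":0,"wx":0,"wy":0,"wz":0},
    {"dx":0,"dy":-0.132,"dz":0,"wx":0,"wy":0,"wz":0},
    {"dx":0,"dy":-0.142,"dz":0,"wx":0,"wy":0,"wz":0},
    {"dx":0,"dy":-0.151,"dz":0,"wx":0,"wy":0,"wz":0},
    {"dx":0,"dy":-0.159,"dz":0,"wx":0,"wy":0,"wz":0},
    {"dx":0,"dy":-0.164,"dz":0,"wx":0,"wy":0,"wz":0},
    {"dx":0,"dy":-0.165,"dz":0,"wx":0,"wy":0,"wz":0},
    {"dx":0,"dy":-0.165,"dz":0,"wx":0,"wy":0,"wz":0},
  ],
)

```text
time_s: 15.5
tcp_pos: [0.6221, 0.1109, 0.2484]
ee_rot: [[0.998, 0.057, 0.0], [0.057, -0.998, 0.001], [0.0, -0.001, -1.0]]
wrist_force: [-0.4, -0.3, -0.2]
gripper_width: 0.497
```

Run:
```python
from h import *
s=r.sense(); print(s['time_s'],s['tcp_pos'],s['wrist_force'],s['gripper_width'])
np.savez('w9.npz',p=s['tcp_pos'],R=s['ee_rot'])
a=cams.capture('wrist')[:,:,::-1]
cv2.imwrite("pics/w9.png",a);cv2.imwrite("pics/w9c.png",cv2.resize(a[150:310,230:420],None,fx=3.5,fy=3.5,interpolation=cv2.INTER_CUBIC))
```

```text
15.5 [0.6220588  0.11088933 0.24835233] [-0.41717337 -0.297998   -0.18091922] 0.49703399815996246
```

View pics/w9c.png

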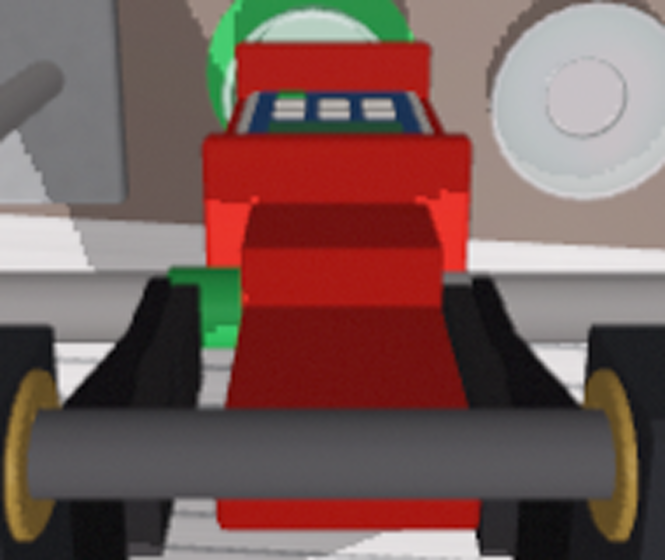

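Run:
```python
from h import *
d=np.load('w9.npz');p,R=d['p'],d['R']
im=cv2.imread('pics/w9.png');hsv=cv2.cvtColor(im,cv2.COLOR_BGR2HSV)
m=cv2.inRange(hsv,(45,120,50),(80,255,255));
e=np.array([-np.sin(np.radians(3.26)),np.cos(np.radians(3.26)),0])
for v in(229,232,236,240,244):
    u=np.where(m[v,260:310])[0]+260;print(v,u[0],u[-1],[((wonz((x,v),.240,p,R)-p)@e).round(4) for x in(u[0]-.5,)])
red=cv2.inRange(hsv,(0,120,60),(8,255,255))
for v in(222,226,230,234):
    u=np.where(red[v,296:362])[0]+296;print('crown',v,u[0],u[-1],[((wonz((x,v),.246,p,R)-p)@e).round(4) for x in(u[0]-.5,u[-1]+.5)])
```

```text
229 278 297 [np.float64(0.0283)]
232 287 298 [np.float64(0.0224)]
236 287 298 [np.float64(0.0225)]
240 287 298 [np.float64(0.0226)]
244 287 297 [np.float64(0.0227)]
crown 222 296 361 [np.float64(0.0157), np.float64(-0.0261)]
crown 226 299 361 [np.float64(0.0138), np.float64(-0.0262)]
crown 230 299 356 [np.float64(0.0139), np.float64(-0.0231)]
crown 234 299 356 [np.float64(0.014), np.float64(-0.0232)]
```

The crown centre is 4.5 mm behind the TCP. The green edge is partly hidden by a finger, and my estimates of the remaining distance disagree by a few mm. I'll open, rise, and look from above.

Emit:
drive_tool(
  deltas=[
    {"dx":0,"dy":0,"dz":0,"wx":0,"wy":0,"wz":0},
    {"dx":0,"dy":0,"dz":0,"wx":0,"wy":0,"wz":0},
    {"dx":0,"dy":0,"dz":0,"wx":0,"wy":0,"wz":0},
    {"dx":0,"dy":0,"dz":0,"wx":0,"wy":0,"wz":0},
    {"dx":0,"dy":0,"dz":0,"wx":0,"wy":0,"wz":0},
    {"dx":0,"dy":0,"dz":-0.02,"wx":0,"wy":0,"wz":0},
    {"dx":0,"dy":0,"dz":-0.06,"wx":0,"wy":0,"wz":0},
    {"dx":0,"dy":0,"dz":-0.1,"wx":0,"wy":0,"wz":0},
    {"dx":0,"dy":0,"dz":-0.12,"wx":0,"wy":0,"wz":0},
    {"dx":0,"dy":0,"dz":-0.12,"wx":0,"wy":0,"wz":0},
    {"dx":0,"dy":0,"dz":-0.12,"wx":0,"wy":0,"wz":0},
    {"dx":0,"dy":0,"dz":-0.12,"wx":0,"wy":0,"wz":0},
  ],
  gripper=1.0,
)

```text
time_s: 16.75
tcp_pos: [0.6215, 0.1103, 0.3667]
ee_rot: [[0.998, 0.057, -0.003], [0.057, -0.998, -0.001], [-0.003, 0.001, -1.0]]
wrist_force: [0.1, -0.2, 0.3]
gripper_width: 1.002
```

```bash
cat > look.py <<'E'
from h import *
import sys
n=sys.argv[1]
s=r.sense(); p,R=s['tcp_pos'],s['ee_rot'];print(s['time_s'],p)
im=np.ascontiguousarray(cams.capture('wrist')[:,:,::-1])
cv2.imwrite(f"pics/{n}.png",im);cv2.imwrite(f"pics/{n}c.png",cv2.resize(im[130:250,250:390],None,fx=5,fy=5,interpolation=cv2.INTER_CUBIC))
hsv=cv2.cvtColor(im,cv2.COLOR_BGR2HSV)
m=cv2.inRange(hsv,(45,120,50),(80,255,255))
e=np.array([-np.sin(np.radians(3.26)),np.cos(np.radians(3.26)),0])
q=wproj(np.array([p[0],p[1],.238]),p,R);v0=int(q[1]);print('rail row',v0)
for v in range(v0-8,v0+9,3):
    u=np.where(m[v,280:365])[0]+280
    if len(u):
        gaps=np.where(np.diff(u)>8)[0]
        L=u[0];Rr=u[-1];inn=(u[gaps[0]],u[gaps[0]+1]) if len(gaps) else None
        print(v,L,inn,Rr,[((wonz((x,v),.240,p,R)-p)@e).round(4) for x in(L-.5,Rr+.5)], 'n',len(u))
red=cv2.inRange(hsv,(0,120,60),(8,255,255))
for v in range(v0-14,v0+30,4):
    u=np.where(red[v,290:360])[0]+290
    if len(u):print('red',v,u[0],u[-1],[((wonz((x,v),z,p,R)-p)@e).round(4) for z in(.246,.298) for x in(u[0]-.5,u[-1]+.5)])
E
python3 look.py w10
```

```text
16.75 [0.62149342 0.110283   0.36670101]
rail row 191
186 294 None 306 [np.float64(0.0288), np.float64(0.0149)] n 13
189 294 None 306 [np.float64(0.0289), np.float64(0.015)] n 13
192 294 None 306 [np.float64(0.029), np.float64(0.0151)] n 13
195 294 None 305 [np.float64(0.0291), np.float64(0.0162)] n 12
red 177 298 349 [np.float64(0.0238), np.float64(-0.03), np.float64(0.0193), np.float64(-0.0246)]
red 181 298 349 [np.float64(0.0239), np.float64(-0.0301), np.float64(0.0194), np.float64(-0.0247)]
red 185 308 341 [np.float64(0.0136), np.float64(-0.0219), np.float64(0.011), np.float64(-0.0179)]
red 189 308 341 [np.float64(0.0136), np.float64(-0.022), np.float64(0.011), np.float64(-0.018)]
red 193 307 341 [np.float64(0.0147), np.float64(-0.0221), np.float64(0.012), np.float64(-0.0181)]
red 197 306 343 [np.float64(0.0159), np.float64(-0.0243), np.float64(0.0129), np.float64(-0.0199)]
red 201 305 343 [np.float64(0.017), np.float64(-0.0244), np.float64(0.0138), np.float64(-0.02)]
red 205 305 344 [np.float64(0.0171), np.float64(-0.0255), np.float64(0.0139), np.float64(-0.0209)]
red 209 305 344 [np.float64(0.0172), np.float64(-0.0256), np.float64(0.0139), np.float64(-0.021)]
red 213 305 344 [np.float64(0.0173), np.float64(-0.0258), np.float64(0.014), np.float64(-0.0211)]
```

View pics/w10c.png

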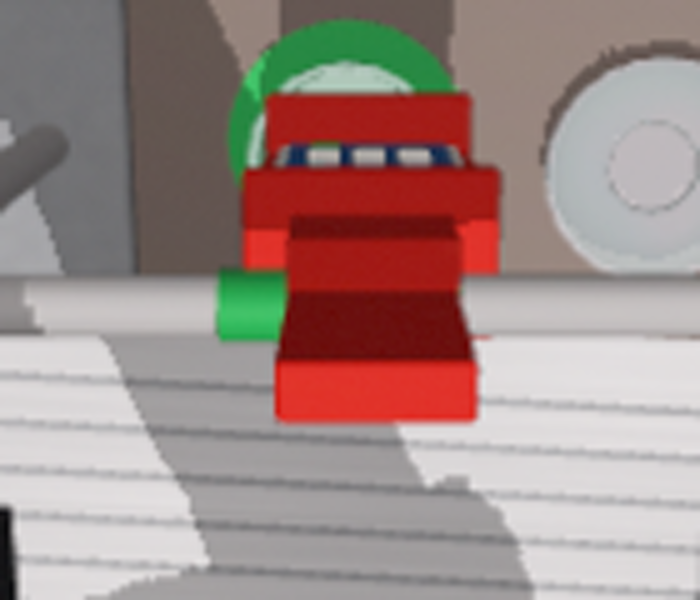

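Seen from above, about 15 mm of green shows on the +y side and almost none on the other. With a 52 mm band and a 36 mm crown, that means the carrier is 7 mm short. I'll descend, cage it again and push 7 mm.

Emit:
drive_tool(
  deltas=[
    {"dx":0,"dy":0,"dz":0.03,"wx":0,"wy":0,"wz":0},
    {"dx":0,"dy":0,"dz":0.07,"wx":0,"wy":0,"wz":0},
    {"dx":0,"dy":0,"dz":0.1,"wx":0,"wy":0,"wz":0},
    {"dx":0,"dy":0,"dz":0.115,"wx":0,"wy":0,"wz":0},
    {"dx":0,"dy":0,"dz":0.12,"wx":0,"wy":0,"wz":0},
    {"dx":0,"dy":0,"dz":0.12,"wx":0,"wy":0,"wz":0},
    {"dx":0,"dy":0,"dz":0.12,"wx":0,"wy":0,"wz":0},
    {"dx":0,"dy":0,"dz":0.12,"wx":0,"wy":0,"wz":0},
  ],
)

```text
time_s: 17.6
tcp_pos: [0.6227, 0.1105, 0.2499]
ee_rot: [[0.998, 0.057, 0.002], [0.057, -0.998, 0.001], [0.002, -0.001, -1.0]]
wrist_force: [-1.3, 0.6, 0.6]
gripper_width: 0.998
```

Emit:
drive_tool(
  deltas=[
    {"dx":0,"dy":0,"dz":0,"wx":0,"wy":0,"wz":0},
    {"dx":0,"dy":0,"dz":0,"wx":0,"wy":0,"wz":0},
    {"dx":0,"dy":0,"dz":0,"wx":0,"wy":0,"wz":0},
    {"dx":0,"dy":0,"dz":0,"wx":0,"wy":0,"wz":0},
    {"dx":0,"dy":0,"dz":0,"wx":0,"wy":0,"wz":0},
    {"dx":0,"dy":0,"dz":0,"wx":0,"wy":0,"wz":0},
    {"dx":0,"dy":0,"dz":0,"wx":0,"wy":0,"wz":0},
    {"dx":0,"dy":-0.001,"dz":0,"wx":0,"wy":0,"wz":0},
    {"dx":0,"dy":-0.002,"dz":0,"wx":0,"wy":0,"wz":0},
    {"dx":0,"dy":-0.003,"dz":0,"wx":0,"wy":0,"wz":0},
    {"dx":0,"dy":-0.004,"dz":0,"wx":0,"wy":0,"wz":0},
    {"dx":0,"dy":-0.005,"dz":0,"wx":0,"wy":0,"wz":0},
    {"dx":0,"dy":-0.006,"dz":0,"wx":0,"wy":0,"wz":0},
    {"dx":0,"dy":-0.007,"dz":0,"wx":0,"wy":0,"wz":0},
    {"dx":0,"dy":-0.007,"dz":0,"wx":0,"wy":0,"wz":0},
    {"dx":0,"dy":-0.007,"dz":0,"wx":0,"wy":0,"wz":0},
  ],
  gripper=0.5,
)

```text
time_s: 19.2
tcp_pos: [0.6217, 0.1175, 0.2485]
ee_rot: [[0.998, 0.057, -0.0], [0.057, -0.998, 0.0], [0.0, -0.0, -1.0]]
wrist_force: [0.5, -0.8, 0.7]
gripper_width: 0.5
```

Emit:
drive_tool(
  deltas=[
    {"dx":0,"dy":0,"dz":0,"wx":0,"wy":0,"wz":0},
    {"dx":0,"dy":0,"dz":0,"wx":0,"wy":0,"wz":0},
    {"dx":0,"dy":0,"dz":0,"wx":0,"wy":0,"wz":0},
    {"dx":0,"dy":0,"dz":0,"wx":0,"wy":0,"wz":0},
    {"dx":0,"dy":0,"dz":0,"wx":0,"wy":0,"wz":0},
    {"dx":0,"dy":0,"dz":-0.02,"wx":0,"wy":0,"wz":0},
    {"dx":0,"dy":0,"dz":-0.06,"wx":0,"wy":0,"wz":0},
    {"dx":0,"dy":0,"dz":-0.1,"wx":0,"wy":0,"wz":0},
    {"dx":0,"dy":0,"dz":-0.12,"wx":0,"wy":0,"wz":0},
    {"dx":0,"dy":0,"dz":-0.12,"wx":0,"wy":0,"wz":0},
    {"dx":0,"dy":0,"dz":-0.12,"wx":0,"wy":0,"wz":0},
    {"dx":0,"dy":0,"dz":-0.12,"wx":0,"wy":0,"wz":0},
    {"dx":0,"dy":0,"dz":-0.12,"wx":0,"wy":0,"wz":0},
  ],
  gripper=1.0,
)

```text
time_s: 20.5
tcp_pos: [0.6213, 0.1172, 0.3668]
ee_rot: [[0.998, 0.057, -0.003], [0.057, -0.998, -0.001], [-0.003, 0.001, -1.0]]
wrist_force: [0.1, -0.6, 0.0]
gripper_width: 1.001
```

```bash
python3 look.py w11
```

```text
20.5 [0.62127694 0.11719321 0.36682655]
rail row 191
186 300 (np.int64(306), np.int64(343)) 347 [np.float64(0.0224), np.float64(-0.0288)] n 12
189 300 (np.int64(307), np.int64(343)) 347 [np.float64(0.0224), np.float64(-0.0289)] n 13
192 300 (np.int64(306), np.int64(343)) 347 [np.float64(0.0225), np.float64(-0.029)] n 12
195 300 (np.int64(306), np.int64(344)) 347 [np.float64(0.0226), np.float64(-0.0291)] n 11
red 177 298 349 [np.float64(0.0237), np.float64(-0.03), np.float64(0.0193), np.float64(-0.0246)]
red 181 299 349 [np.float64(0.0228), np.float64(-0.0302), np.float64(0.0186), np.float64(-0.0247)]
red 185 308 341 [np.float64(0.0135), np.float64(-0.0219), np.float64(0.011), np.float64(-0.018)]
red 189 308 341 [np.float64(0.0136), np.float64(-0.022), np.float64(0.011), np.float64(-0.0181)]
red 193 308 342 [np.float64(0.0137), np.float64(-0.0232), np.float64(0.0111), np.float64(-0.019)]
red 197 307 343 [np.float64(0.0148), np.float64(-0.0243), np.float64(0.012), np.float64(-0.0199)]
red 201 306 344 [np.float64(0.0159), np.float64(-0.0255), np.float64(0.0129), np.float64(-0.0209)]
red 205 305 345 [np.float64(0.0171), np.float64(-0.0267), np.float64(0.0138), np.float64(-0.0218)]
red 209 305 345 [np.float64(0.0171), np.float64(-0.0268), np.float64(0.0139), np.float64(-0.0219)]
red 213 306 344 [np.float64(0.0161), np.float64(-0.0258), np.float64(0.0131), np.float64(-0.0211)]
```

View pics/w11c.png

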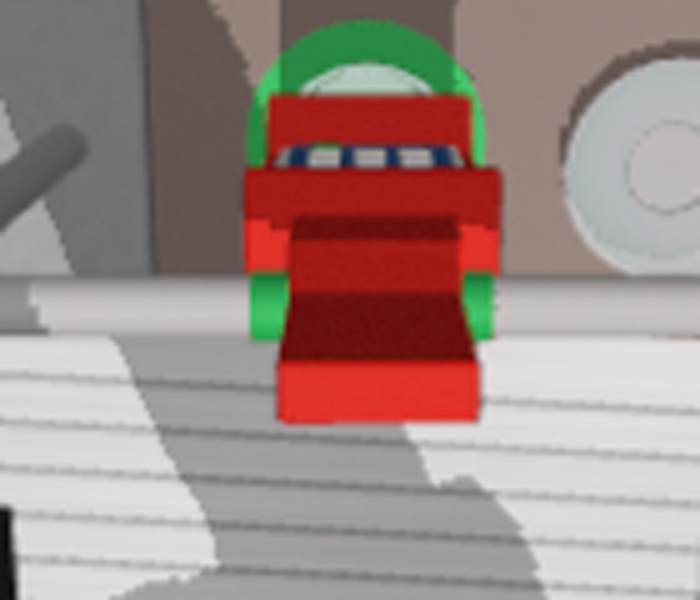

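The crown centre is at -4.2 mm and the green band's centre at -3.3 mm (measured width 51.4 mm, nominal 52), so it is centred to about 1 mm with green on both sides. I'll take a last look at the bench from the other cameras.

Run:
```python
from h import *
a=cams.capture('scene')[:,:,::-1];b=cams.capture('top')[:,:,::-1]
t0=cv2.imread('pics/top0.png')
cv2.imwrite("pics/fin.png",np.vstack([cv2.resize(a[80:340,170:450],(640,594))[:300*2]]))
cv2.imwrite("pics/fin2.png",b)
```

```text
(no output)
```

View pics/fin.png

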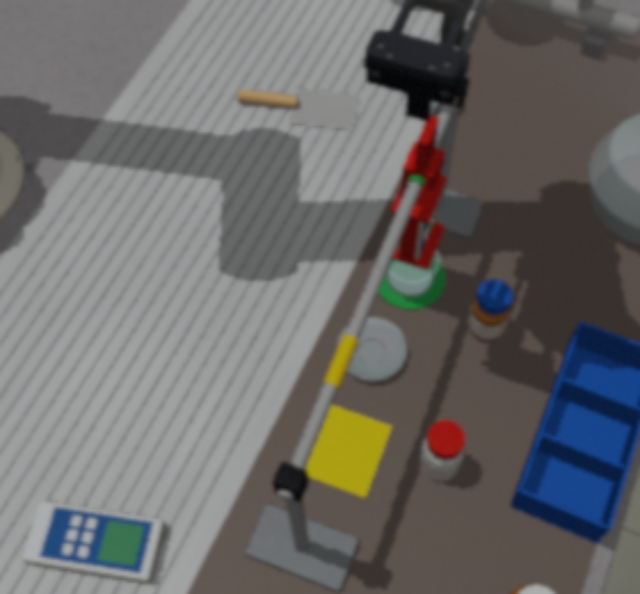

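View pics/fin2.png

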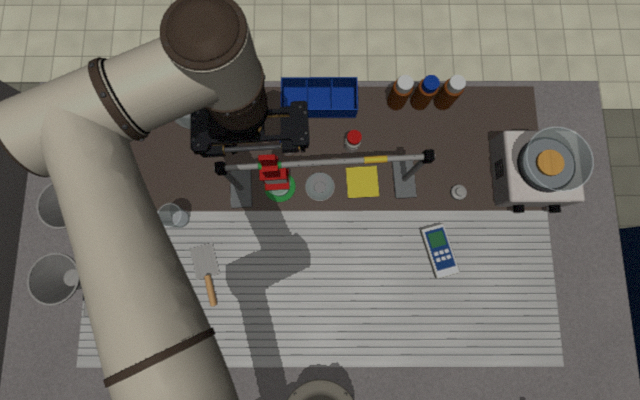

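The carrier hangs upright above the sample glass, the gripper is clear of it, and the bench items are where they were. Handing in.

```bash
python3 -c "
from station import ticket
print(ticket.finish_job())"
```

```text
the job is handed in; nothing more can be done
None
```

The carrier is hanging on the green band and the job is handed in; it reported no verdict. I hooked the carrier on at the yellow band and let go. I then slid it along the rail between loosely closed jaws, pushed it a last 7 mm, and left it free.

**Last checks:**
- **Position:** the last wrist view put the hook about 1 mm from the green band's centre, with green on both sides.
- **Carrier:** it looked upright in the scene view, with the gripper about 70 mm above it. I did not measure its speed at rest.
- **Other things on the bench:** none I could see had moved. The amber jar was partly under the arm in the top view but in place in the scene view.
- **Time:** about 20.6 s of the 58 s allowed.

**Disagreements:**
- **Green band position:** the early distant views (top, scene and a far wrist view) put the band's centre 2–5 mm further along +y than the final close view. I used the close view, which compares hook and band directly and gave the band as 51.4 mm wide (nominal 52 mm).
- **Refused move:** my first move call was refused for missing keys in its rows; nothing moved.

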